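# Hold the bag sealer's jaw shut on a blister pack

### The job

Take the clear blister pack from the table and lay it flat on the metal work tray in front of the open bag sealer, square to the jaw, so that the blue band on its wide flange lies along the sealer's seal line under the raised arm and the blister stays out in front of the jaw. Let go of it, then press the sealer's sprung arm right down by its red grip until the jaw bites on the flange, and finish while still holding it down there with a firm push of about 15 to 20 N. Leave the hole punch, rubber stamp, vial and green and white carton where they stand.

Things in the scene. Friction and masses are not known exactly. Their poses are not given: they have to be found in the camera images.
- impulse_sealer: blue benchtop bag sealer, base 98 x 362 mm, fixed but not always in the same spot. Origin on the table under its middle; +x to its back, +y along the jaw to the hinged end, z up. Lower jaw: 23 mm wide bed along y, top 68.5 mm above the table, centre line at x -0.0187 m; beyond it nothing stops the pack. Its arm (22 mm wide) stands open right above the bed, so keep the gripper in front of it
- seal_line (a point): point on top of the lower jaw, on its centre line and level with the middle of the work tray (sealer x -0.0187, y -0.075, z 0.0685), where the middle of the pack's blue band should come. Grey sheet-metal tray, fixed to the sealer: sealer x -0.140 to -0.038, y -0.155 to 0.005 m, top level with the bed
- jaw_hinge (a point): a point on the arm's hinge axis (which is the sealer's x axis), 0.0145 m above the jaw bed, in the vertical plane of the arm
- impulse_sealer_arm (a joint): angle of the sealer's arm, rad: 0 bare jaws shut, 0.61 fully open (the spring keeps it there). With the pack's flange in the jaw it stops at about 0.01. The spring pushes back at the red grip with some 4 N when open, 8 N when shut; only the push beyond that bites on the flange
- red_grip_top (a point): top middle of the red grip at the arm's free end: press here with closed fingertips. Grip 25 mm wide, 66 long, 25 thick. With the arm at angle q it lies from jaw_hinge by y = -0.3415 cos q + 0.013 sin q, z = 0.3415 sin q + 0.013 cos q (sealer axes): 96 mm above the table when shut, 0.29 m when open
- blister_pack: loose rigid pack, 40 to 85 g: white card 120 x 66 x 2.5 mm with a clear blister holding two red-capped vials. Origin: middle of the card's underside; x along the 120 mm towards the wide flange, z up. Blister (grasp across its 40 mm, pack y): x -0.051 to 0.011, y +-0.020, z 0.0025 to 0.0245. Wide flange x 0.011 to 0.060. Lay it with its x along the sealer's x
- seal_band (a point): middle of the 10 mm wide blue band across the pack's wide flange, on top (pack x 0.046, z 0.0025)
- blister_top (a point): middle of the top of the clear blister (pack x -0.020, z 0.0245)
- hole_punch: black two-hole punch, 100 x 118 x 64 mm, origin under its middle; leave alone
- rubber_stamp: wooden rubber stamp with knob handle, 28 x 56 x 73 mm, standing, origin under its middle; leave alone
- red_cap_vial: small white vial with red cap, 19 mm across and 38 mm high, standing, origin under its middle; leave alone
- green_carton: green and white carton lying flat, 91 x 53 x 36 mm, origin under its middle; leave alone

How it is judged:
On the way, in this order (a step that is already met when the one before it is completed fails the run):
1. the pack lies flat and released on the work tray, its blue band along the seal line, while the arm is still open (x of seal_band in the frame of impulse_sealer between -0.0277 and -0.0097 m and y of seal_band in the frame of impulse_sealer between -0.11 and -0.04 m and z of seal_band in the frame of impulse_sealer between 0.068 and 0.0745 m and angle between the x axis of blister_pack and the x axis of impulse_sealer, either way round below 0.12 rad and angle between blister_pack's own z axis and vertical below 0.06 rad and contact force between the fingers and blister_pack below 0.3 N and value of joint impulse_sealer_arm above 0.4 rad and linear speed of blister_pack below 0.02 m/s), for 0.3 s.
2. the arm is pressed down at its red grip (impulse_sealer_arm_c1) and its jaw bar (impulse_sealer_arm_c3) bites on the flange (x of seal_band in the frame of impulse_sealer between -0.0277 and -0.0097 m and y of seal_band in the frame of impulse_sealer between -0.11 and -0.04 m and z of seal_band in the frame of impulse_sealer between 0.068 and 0.0745 m and angle between the x axis of blister_pack and the x axis of impulse_sealer, either way round below 0.12 rad and angle between blister_pack's own z axis and vertical below 0.06 rad and value of joint impulse_sealer_arm below 0.02 rad and contact force between impulse_sealer_arm_c3 and blister_pack above 5 N and contact force between the fingers and impulse_sealer_arm_c1 between 10 and 40 N), for 0.5 s.
At the end, for the whole second after the job is handed in: Ends holding: fingers press the red grip with 10 to 40 N, arm joint below 0.02 rad, upper jaw bites the flange with over 5 N; the pack, held by nothing else, lies flat, square to the jaw within 7 deg, band middle within 9 mm of the jaw's centre line and 35 mm of the tray's middle (all of step 2 and contact force between the fingers and blister_pack below 0.3 N); the arm keeps its last pose, push and grip.
It fails at once if the hole punch is knocked over or pushed more than 3 cm (distance of hole_punch from where it was at the start of the episode above 0.03 m or angle between hole_punch's own z axis and vertical above 0.5 rad).
It fails at once if the rubber stamp is knocked over or pushed more than 3 cm (distance of rubber_stamp from where it was at the start of the episode above 0.03 m or angle between rubber_stamp's own z axis and vertical above 0.5 rad).
It fails at once if the vial is knocked over or pushed more than 3 cm (distance of red_cap_vial from where it was at the start of the episode above 0.03 m or angle between red_cap_vial's own z axis and vertical above 0.5 rad).
It fails at once if the green and white carton is knocked over or pushed more than 3 cm (distance of green_carton from where it was at the start of the episode above 0.03 m or angle between green_carton's own z axis and vertical above 0.5 rad).
It also fails if it takes over 64 s, if anything falls off the work surface, if the arm or the gripper's body presses on something with over 40 N, if the wrist force passes 120 N, or if a joint passes its speed limit or range.

### The arm

A 7-joint arm with a two-finger parallel gripper is mounted at the origin on a cart in front of the work surface, level with it; the furniture and walls round the work are solid. World frame = base frame: x ahead of the robot, y to its left, z up, the work surface at z = 0. Lengths are in m, angles in rad, forces in N, time in s.
With the tool pointing down it reaches from about 0.4 to 0.875 m from the base axis. Payload 6.5 kg.
Tool frame: the origin (TCP) lies midway between the tips of the shut fingers; the grasp point (between the pads) lies 19 mm behind it; z points along the fingers, y is the line along which they close (so a half turn about z gives the same grasp; the last joint's range is limited). The gripper opens to 88 mm and grips with 3 to 60 N. Pads are 18 mm wide; open, the fingers measure 123 mm over their backs; the gripper's body (75 mm by 187 mm) begins 45 mm behind the grasp point.
Start: joints at [-1.335, 0.536, -0.004, 1.538, 0.003, 1.067, -0.071], TCP at [0.193, 0.621, 0.239] pointing down, gripper open.
Joint ranges: [-2.7, 2.7], [-0.37, 2.16], [-1.27, 1.26], [0.24, 2.4], [-1.31, 4.45], [0.19, 1.91], [-2.76, 2.76]. Speed limits (rad/s): [2.39, 2.39, 3.14, 3.14, 3.14, 3.14, 3.14].

### API

Orientations are given as a 3x3 rotation matrix whose columns are the frame's x, y, z axes.
In Python, from cell import * gives the robot as it stands. The module is installed in compiled form; this text tells all that it offers.
- The arm moves only by the tool servo_tool, never from a script. Its argument "motion" is text: rows parted by semicolons, each of 7 numbers parted by spaces: the shift along the tool's x, y, z scaled (see below), then the turn, a rotation vector about the tool's x, y, z scaled (see below), then the opening, from 0 (shut) to 1 (fully open). In form: dx dy dz wx wy wz hand; .... A call has 1 to 12 rows; each row shifts and turns the commanded pose from where the row before left it, along the tool's axes as they then stand; what a row does not reach is not made up. The controller multiplies each number of a shift by 0.5 m and each number of a turn by 90 degrees. A row lasts 1/10 s, in which the tool goes at most 50 mm and 8.59 degrees, less where a joint would pass 70% of its speed; a pose out of reach is approached as far as the arm can. A call with a number of a shift or a turn outside -1 to 1 is refused whole. A call with a gripper value outside its range is refused whole. The fingers move at their own pace and stop on an object; "squeeze" is the grip in N (left out, the last holds). Time passes only in rows, so rows that do not move let the fingers close. It gives the time, the measured TCP pose, the force, the opening and the grip force at its end, in the units of the state.
- observe(): the state, without advancing time (a new reading comes with each control period).
- grab_frame(name): name is "scene" or "top" or "wrist"; returns the picture (480x640x3 uint8, red, green, blue); there is no depth.
- camera_info(name): a dict with "camera_matrix" (3x3 intrinsics, pixels), "k1" (the pictures are not rectified: a ray, as slopes to the right and down, at radius r is drawn at 1 + k1 r^2 times it, then the intrinsics apply), "position" and "rotation" of the camera in the world. Camera axes: x right, y up, looking along -z (the intrinsics and any distortion apply to the point x, -y, -z); pixel columns grow to the right and rows downward; lengths in m; the calibration is good to about 2 mm. A picture is of the moment at which its call begins: read the wrist's pose just before it. camera_info takes no time and is no camera call; for the wrist camera it gives the pose at the moment of the call.
- finish_job(): hands the job in; it is judged then, once.
The state is a dict: "time": time; "q": joint angles; "joint_velocities": joint speeds; "effort": joint torques, N m; "eef_pos": TCP position; "tool_rot": TCP orientation; "contact_force": force on the tool from outside, world axes, zero at the start; "wrist_torque": the same for the moment, N m; "gripper_width": finger opening in m; "gripper_force": force on a finger pad.
Only numpy, scipy, OpenCV 4.12 (cv2) and the standard library are available. Lean on these libraries where they do the work, as an engineer would, in place of code of your own. Each camera call takes 0.05 s, during which the arm holds its last target. There are 200 camera calls.

## Working session

There is one attempt and no reset: what is moved stays moved. The work goes in short steps, Python scripts to look and compute and a tool call to move; the robot and the scene stay as the last step left them, time stands still between calls to the robot, and variables do not carry over. Pictures are saved under pics/ and viewed, at most 12 in all, crops included, and the job is handed in when it is done.

Besides the shell and the picture viewer there is one more tool, called after "Request:" as a command line: name --argument value ..., lists and objects as JSON in quotes. servo_tool: Moves the arm, as the interface text tells. Shifts and turns lie within -1 to 1; 1 stands for 0.5 m of shift or 90 degrees of turn. Its arguments: {"type":"object","properties":{"motion":{"type":"string"},"squeeze":{"type":"number"}},"required":["motion"]}

```bash
mkdir -p pics
cat > h.py <<'E'
from cell import *
import numpy as np, cv2
np.set_printoptions(precision=4,suppress=True)
def save(cam,f):
    im=grab_frame(cam); cv2.imwrite('pics/'+f,im[:,:,::-1]); return im
def ray(cam,u,v,ci=None):
    ci=ci or camera_info(cam); K=np.array(ci['camera_matrix']); k=ci['k1']
    d=np.array([(u-K[0,2])/K[0,0],(v-K[1,2])/K[1,1]]); s=d.copy()
    for _ in range(30): s=d/(1+k*(s@s))
    return np.array(ci['position']),np.array(ci['rotation'])@np.array([s[0],-s[1],-1])
def at(cam,u,v,z,ci=None):
    p,d=ray(cam,u,v,ci); return p+d*(z-p[2])/d[2]
def proj(cam,P,ci=None):
    ci=ci or camera_info(cam); K=np.array(ci['camera_matrix'])
    c=np.array(ci['rotation']).T@(np.array(P)-np.array(ci['position'])); s=np.array([c[0],-c[1]])/-c[2]
    s=s*(1+ci['k1']*(s@s)); return np.array([K[0,0]*s[0]+K[0,2],K[1,1]*s[1]+K[1,2]])
E
python3 - <<'E'
from h import *
for c in('top','scene'):
    save(c,c+'0.png'); print(camera_info(c))
print(observe())
E
```

```text
{'camera_matrix': array([[459.2747,   0.    , 319.9876],
       [  0.    , 459.2747, 240.1903],
       [  0.    ,   0.    ,   1.    ]]), 'k1': -0.059020022545357424, 'position': array([0.3931, 0.0475, 1.1202]), 'rotation': array([[ 0.0264,  0.9905, -0.1346],
       [-0.999 ,  0.0312,  0.0332],
       [ 0.0371,  0.1336,  0.9903]])}
{'camera_matrix': array([[439.4244,   0.    , 313.2066],
       [  0.    , 439.4244, 237.5347],
       [  0.    ,   0.    ,   1.    ]]), 'k1': 0.013423527228718502, 'position': array([ 0.0925, -0.5544,  0.5485]), 'rotation': array([[ 0.7824,  0.3222, -0.5329],
       [-0.6227,  0.3971, -0.6742],
       [-0.0057,  0.8594,  0.5113]])}
{'time': 0.1, 'q': array([-1.3352,  0.5371, -0.0044,  1.5387,  0.0026,  1.0673, -0.0713]), 'joint_velocities': array([ 0.0024, -0.0005, -0.0002, -0.0019,  0.0022, -0.0011,  0.0005]), 'effort': array([  0.0034, -57.2079,   0.9944, -25.2231,  -0.0561,   0.0135,
         0.    ]), 'eef_pos': array([0.1931, 0.6201, 0.2379]), 'tool_rot': array([[-0.9548,  0.2972, -0.0003],
       [ 0.2972,  0.9548, -0.0015],
       [-0.0001, -0.0015, -1.    ]]), 'contact_force': array([-0.2393,  0.6175,  0.4466]), 'wrist_torque': array([ 0.0163,  0.0152, -0.0028]), 'gripper_force': 0.0, 'gripper_width': 0.08818373122917476}
```

View pics/top0.png

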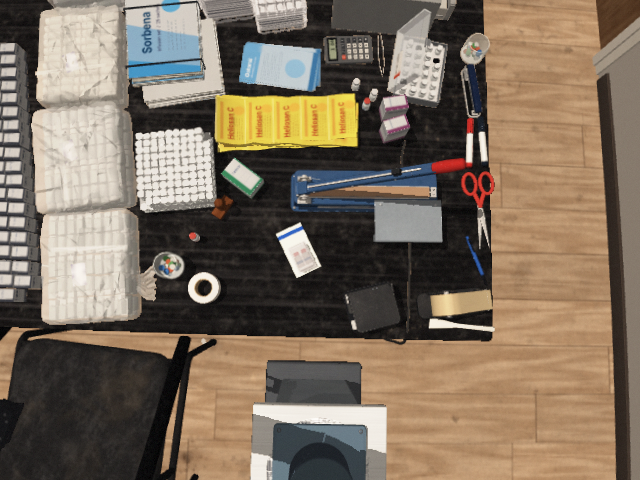

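View pics/scene0.png

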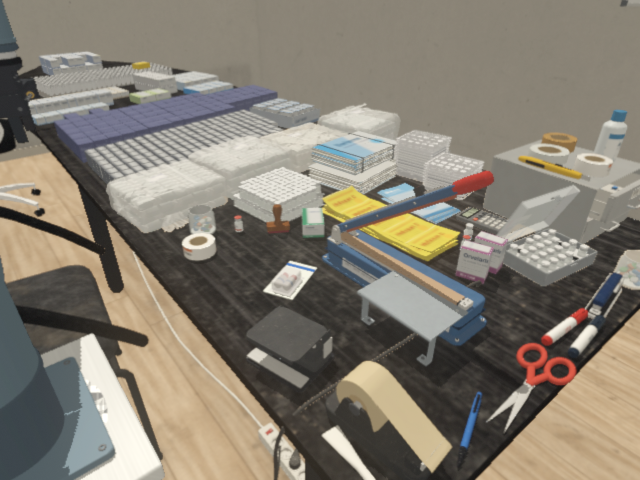

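The top view shows the sealer at about (365,190), its tray at (408,221), the pack at (298,250) with its band at (289,233), the punch at (373,307), the carton at (243,177), and the stamp at (222,207). I'll enlarge a crop next.

Run:
```python
from h import *
im=cv2.imread('pics/top0.png'); c=im[150:285,265:475]
cv2.imwrite('pics/c1.png',cv2.resize(c,None,fx=3.8,fy=3.8,interpolation=cv2.INTER_CUBIC))
print(proj('top',observe()['eef_pos']),proj('top',[0,0,0]))
print(at('top',298,250,0),at('top',408,221,.0685))
```

```text
[ -4.9884 399.0291] [318.0904 471.1929]
[0.5194 0.0633 0.    ] [ 0.588  -0.1932  0.0685]
```

View pics/c1.png

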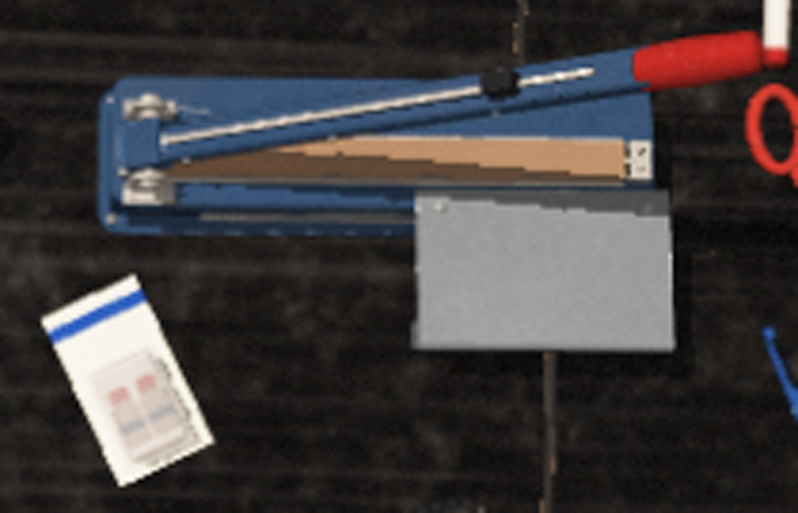

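The crop gives the tray corners as (414,349), (675,351), (669,190) and (415,192). The card corners are (41,321), (135,275), (214,441) and (122,487), with the band at the top edge.

Run:
```python
from h import *
from scipy.spatial.transform import Rotation as R
def P(u,v,z): return at('top',265+(u+.5)/3.8-.5,150+(v+.5)/3.8-.5,z)[:2]
def fit(L,W):
    L=np.array(L,float);W=np.array(W);a=L-L.mean(0);b=W-W.mean(0)
    th=np.arctan2((a[:,0]*b[:,1]-a[:,1]*b[:,0]).sum(),(a*b).sum())
    c,s=np.cos(th),np.sin(th);M=np.array([[c,-s],[s,c]]);t=W.mean(0)-M@L.mean(0)
    print('err mm',1e3*(L@M.T+t-W)); return th,M,t
ts,Ms,os_=fit([[-.14,.005],[-.14,-.155],[-.038,-.155],[-.038,.005]],[P(414,349,.0685),P(675,351,.0685),P(669,190,.0685),P(415,192,.0685)])
tp,Mp,op=fit([[.06,.033],[.06,-.033],[-.06,-.033],[-.06,.033]],[P(41,321,.0025),P(135,275,.0025),P(214,441,.0025),P(122,487,.0025)])
print('sealer',ts,os_,'pack',tp,op)
print('bed end right far z.0685, expect',P(652,140,.0685),P(625,180,.0685))
print('seal_line',Ms@[-.0187,-.075]+os_,'blister',Mp@[-.02,0]+op,'band',Mp@[.046,0]+op)
print('hinge base corners', Ms.T@(P(100,215,.0)-os_),Ms.T@(P(105,90,.0)-os_))
np.savez('fit.npz',ts=ts,os=os_,tp=tp,op=op)
hy=[]
# grip shut/open candidates
def sc(x,y,z): return proj('scene',[*(Ms@[x,y]+os_),z])
print('scene tray corners',[sc(*p,.0685) for p in[(-.14,.005),(-.14,-.155),(-.038,-.155)]])
print(camera_info('wrist'))
```

```text
err mm [[-1.4827 -1.8361]
 [-0.7017  0.4348]
 [-0.1834  0.6729]
 [ 2.3678  0.7284]]
err mm [[ 0.9517 -0.2595]
 [-0.5566  0.933 ]
 [-0.4831 -0.5679]
 [ 0.0879 -0.1057]]
sealer 0.028837223893889985 [ 0.6756 -0.1151] pack 0.4820809788452449 [0.5197 0.0626]
bed end right far z.0685, expect [ 0.6739 -0.2614] [ 0.6476 -0.2439]
seal_line [ 0.659  -0.1906] blister [0.502  0.0533] band [0.5605 0.0839]
hinge base corners [-0.0416  0.2008] [0.0427 0.1981]
scene tray corners [array([355.6882, 291.1794]), array([429.9104, 340.2256]), array([467.9977, 311.7872])]
{'camera_matrix': array([[378.6474,   0.    , 321.2805],
       [  0.    , 378.6474, 228.9152],
       [  0.    ,   0.    ,   1.    ]]), 'k1': -0.006163108841469348, 'position': array([0.1187, 0.6432, 0.3841]), 'rotation': array([[ 0.2969, -0.911 , -0.2862],
       [ 0.9549,  0.2825,  0.0913],
       [-0.0023, -0.3004,  0.9538]])}
```

```bash
cat >> h.py <<'E'
from scipy.spatial.transform import Rotation as R
def down(th): c,s=np.cos(th),np.sin(th); return np.array([[-c,-s,0],[-s,c,0],[0,0,-1.]])
def plan(p,th,n):
    """units for: one-row-split straight shift in current axes, then turn (per row of n)"""
    o=observe(); Rt=np.array(o['tool_rot']); d=Rt.T@(np.array(p)-o['eef_pos'])/.5
    w=R.from_matrix(Rt.T@down(th)).as_rotvec()/(np.pi/2)
    print('t',o['time'],'pos',o['eef_pos'],'F',o['contact_force'],'w',o['gripper_width'])
    print('total shift',d,'turn',w,'per row',d/n,w/n)
E
python3 -c "
from h import *
plan([.502,.0533,.15],.482,16)"
```

```text
t 0.1 pos [0.1931 0.6201 0.2379] F [-0.2393  0.6175  0.4466] w 0.08818373122917476
total shift [-0.9269 -0.8985  0.1773] turn [-0.0009 -0.0003 -0.499 ] per row [-0.0579 -0.0562  0.0111] [-0.0001 -0.     -0.0312]
```

Request:
servo_tool --motion "-0.058 -0.056 0 0 0 0 1;-0.058 -0.056 0 0 0 0 1;-0.058 -0.056 0 0 0 0 1;-0.058 -0.056 0 0 0 0 1;-0.058 -0.056 0 0 0 0 1;-0.058 -0.056 0 0 0 0 1;-0.058 -0.056 0 0 0 0 1;-0.058 -0.056 0 0 0 0 1;-0.058 -0.056 0 0 0 0 1;-0.058 -0.056 0 0 0 0 1;-0.058 -0.056 0 0 0 0 1;-0.058 -0.056 0 0 0 0 1"

```text
time: 1.3
eef_pos: [0.426, 0.1947, 0.2386]
tool_rot: [[-0.955, 0.297, -0.0], [0.297, 0.955, -0.0], [0.0, -0.0, -1.0]]
contact_force: [0.4, -0.5, -0.6]
gripper_width: 0.0882
gripper_force: 0.0
```

Request:
servo_tool --motion "-0.058 -0.056 0 0 0 0 1;-0.058 -0.056 0.03 0 0 0 1;-0.058 -0.056 0.05 0 0 0 1;-0.058 -0.056 0.05 0 0 0 1;0 0 0 0 0 -0.0625 1;0 0 0 0 0 -0.0625 1;0 0 0 0 0 -0.0625 1;0 0 0 0 0 -0.0625 1;0 0 0 0 0 -0.0625 1;0 0 0 0 0 -0.0625 1;0 0 0 0 0 -0.0625 1;0 0 0 0 0 -0.0625 1"

```text
time: 2.5
eef_pos: [0.5028, 0.0549, 0.1735]
tool_rot: [[-0.883, -0.469, -0.001], [-0.469, 0.883, -0.0], [0.001, 0.0, -1.0]]
contact_force: [0.1, -0.5, 0.8]
gripper_width: 0.088
gripper_force: 0.0
```

Request:
servo_tool --motion "0 0 0 0 0 0 1;0 0 0 0 0 0 1;0 0 0 0 0 0 1;0 0 0 0 0 0 1"

```text
time: 2.9
eef_pos: [0.503, 0.055, 0.1737]
tool_rot: [[-0.886, -0.464, -0.0], [-0.464, 0.886, -0.0], [0.0, -0.0, -1.0]]
contact_force: [-0.3, -0.2, 0.2]
gripper_width: 0.0882
gripper_force: 0.0
```

```bash
python3 -c "
from h import *
plan([.502,.0533,.15],.482,6)
ci=camera_info('wrist'); save('wrist','w1.png')
import pickle; pickle.dump(ci,open('w1.pkl','wb'))"
```

```text
t 2.9 pos [0.503  0.055  0.1737] F [-0.2661 -0.2366  0.1902] w 0.08822130767558556
total shift [ 0.0034 -0.002   0.0473] turn [-0.     -0.0001  0.0004] per row [ 0.0006 -0.0003  0.0079] [-0.     -0.      0.0001]
```

View pics/w1.png

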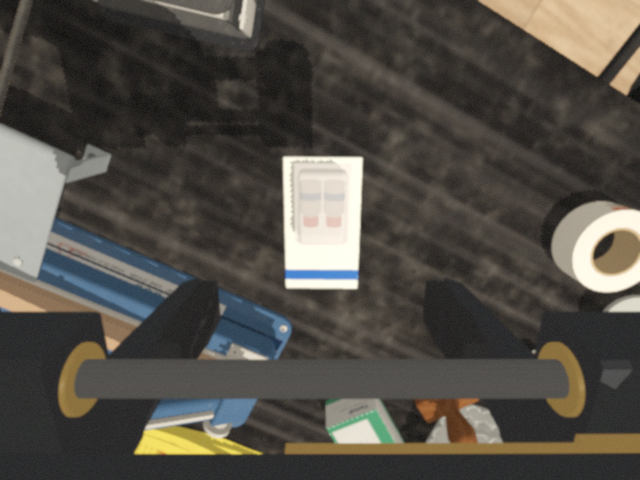

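The wrist view shows the card corners at (283,157), (363,157), (358,289) and (286,289), with the band at v=274. I'll refit the pose from these.

```bash
cat >> h.py <<'E'
def fit(L,W):
    L=np.array(L,float);W=np.array(W);a=L-L.mean(0);b=W-W.mean(0)
    th=np.arctan2((a[:,0]*b[:,1]-a[:,1]*b[:,0]).sum(),(a*b).sum())
    c,s=np.cos(th),np.sin(th);M=np.array([[c,-s],[s,c]]);t=W.mean(0)-M@L.mean(0)
    print('err mm',1e3*(L@M.T+t-W)); return th,M,t
E
python3 -c "
from h import *
import pickle; ci=pickle.load(open('w1.pkl','rb'))
th,M,o=fit([[.06,.033],[.06,-.033],[-.06,-.033],[-.06,.033]],[at('wrist',u,v,.0025,ci)[:2] for u,v in[(358.5,289),(286,289),(283,157),(363,157)]])
print(th,o,M@[-.02,0]+o)
b=M@[-.02,0]+o
plan([*b,.006],th,6)"
```

```text
err mm [[-0.0122 -0.5213]
 [-0.7095  0.2915]
 [ 0.183   0.2124]
 [ 0.5388  0.0174]]
0.47956142454612927 [0.52   0.0648] [0.5022 0.0555]
t 2.95 pos [0.503  0.055  0.1737] F [ 0.4777  0.1721 -0.1119] w 0.08853936153460255
total shift [0.0009 0.0016 0.3354] turn [-0.     -0.      0.0021] per row [0.0002 0.0003 0.0559] [-0.     -0.      0.0003]
```

Request:
servo_tool --motion "0.001 0.0016 0.06 0 0 0.002 1;0 0 0.06 0 0 0 1;0 0 0.06 0 0 0 1;0 0 0.06 0 0 0 1;0 0 0.04 0 0 0 1;0 0 0.03 0 0 0 1;0 0 0.015 0 0 0 1;0 0 0.0095 0 0 0 1;0 0 0 0 0 0 1;0 0 0 0 0 0 1"

```text
time: 3.95
eef_pos: [0.5029, 0.0555, 0.0071]
tool_rot: [[-0.887, -0.462, 0.001], [-0.462, 0.887, 0.0], [-0.001, -0.0, -1.0]]
contact_force: [0.3, 0.5, -1.0]
gripper_width: 0.0881
gripper_force: 0.0
```

Request:
servo_tool --motion "0 0 0 0 0 0 0.2;0 0 0 0 0 0 0.2;0 0 0 0 0 0 0.2;0 0 0 0 0 0 0.2;0 0 0 0 0 0 0.2;0 0 0 0 0 0 0.2;0 0 0 0 0 0 0.2;0 0 0 0 0 0 0.2" --squeeze 12

```text
time: 4.75
eef_pos: [0.5023, 0.0554, 0.0065]
tool_rot: [[-0.887, -0.462, 0.0], [-0.462, 0.887, -0.0], [-0.0, -0.0, -1.0]]
contact_force: [0.3, -0.4, -0.6]
gripper_width: 0.0397
gripper_force: 12.0
```

Request:
servo_tool --motion "0 0 -0.02 0 0 0 0.2;0 0 -0.04 0 0 0 0.2;0 0 -0.06 0 0 0 0.2;0 0 -0.06 0 0 0 0.2;0 0 -0.06 0 0 0 0.2;0 0 -0.04 0 0 0 0.2;0 0 -0.02 0 0 0 0.2;0 0 0 0 0 0 0.2"

```text
time: 5.55
eef_pos: [0.503, 0.0555, 0.1578]
tool_rot: [[-0.887, -0.462, 0.003], [-0.462, 0.887, 0.001], [-0.003, -0.001, -1.0]]
contact_force: [0.9, -1.0, -0.9]
gripper_width: 0.04
gripper_force: 12.0
```

```bash
python3 -c "
from h import *
f=np.load('fit.npz');th=float(f['ts']);c,s=np.cos(th),np.sin(th);M=np.array([[c,-s],[s,c]])
plan([*(M@[-.2,-.075]+f['os']),.157],th,8)"
```

```text
t 5.55 pos [0.503  0.0555 0.1578] F [ 0.935  -1.0219 -0.8594] w 0.039993126102195325
total shift [ 0.2771 -0.4226  0.0012] turn [-0.0001  0.0017  0.2875] per row [ 0.0346 -0.0528  0.0001] [-0.      0.0002  0.0359]
```

Request:
servo_tool --motion "0.035 -0.053 0 0 0 0 0.2;0.035 -0.053 0 0 0 0 0.2;0.035 -0.053 0 0 0 0 0.2;0.035 -0.053 0 0 0 0 0.2;0.035 -0.053 0 0 0 0 0.2;0.035 -0.053 0 0 0 0 0.2;0.034 -0.053 0 0 0 0 0.2;0.034 -0.052 0 0 0 0 0.2;0 0 0 0 0 0 0.2"

```text
time: 6.45
eef_pos: [0.4748, -0.2011, 0.1553]
tool_rot: [[-0.89, -0.456, -0.002], [-0.456, 0.89, -0.002], [0.003, -0.001, -1.0]]
contact_force: [0.9, 0.2, -0.9]
gripper_width: 0.0399
gripper_force: 12.0
```

Request:
servo_tool --motion "0 0 0 0 0 0.04 0.2;0 0 0 0 0 0.05 0.2;0 0 0 0 0 0.05 0.2;0 0 0 0 0 0.05 0.2;0 0 0 0 0 0.05 0.2;0 0 0 0 0 0.0475 0.2;0 0 0 0 0 0 0.2;0 0 0 0 0 0 0.2;0 0 0 0 0 0 0.2"

```text
time: 7.35
eef_pos: [0.4766, -0.196, 0.1561]
tool_rot: [[-1.0, -0.031, -0.001], [-0.031, 1.0, 0.0], [0.001, 0.0, -1.0]]
contact_force: [1.0, -0.2, -1.2]
gripper_width: 0.0399
gripper_force: 12.0
```

```bash
python3 -c "
from h import *
f=np.load('fit.npz');th=float(f['ts']);c,s=np.cos(th),np.sin(th);M=np.array([[c,-s],[s,c]])
plan([*(M@[-.0847,-.075]+f['os']),.11],th,4)
im=grab_frame('top'); a=im[150:285,265:475,::-1]
w=grab_frame('wrist')[:,:,::-1]
cv2.imwrite('pics/w2r.png',w); cv2.imwrite('pics/t2r.png',im[:,:,::-1])
import pickle; pickle.dump(camera_info('wrist'),open('w2.pkl','wb'))
cv2.imwrite('pics/m2.png',np.vstack([cv2.resize(a,(420,270),interpolation=cv2.INTER_CUBIC),cv2.resize(w,(420,315))]))"
```

```text
t 7.35 pos [ 0.4766 -0.196   0.1561] F [ 1.0296 -0.1683 -1.2255] w 0.03985870129184129
total shift [-0.2331 -0.0002  0.092 ] turn [ 0.0002 -0.0004  0.0011] per row [-0.0583 -0.      0.023 ] [ 0.     -0.0001  0.0003]
```

View pics/m2.png

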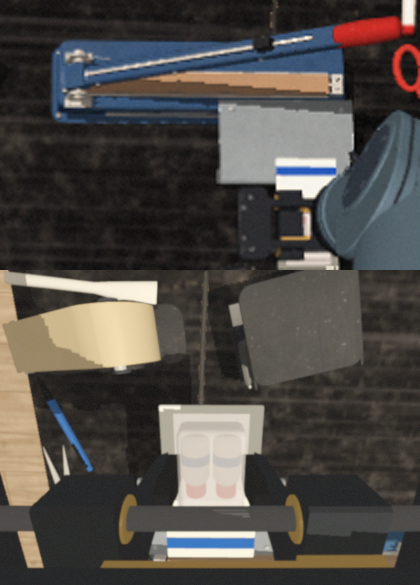

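The top crop shows the held pack in front of the tray with its band parallel to it. The wrist view shows the pack square in the fingers. An arm link is at the right of the top view, so I'll check its clearance to the red grip.

```bash
python3 -c "
from h import *
s=grab_frame('scene')[:,:,::-1];t=cv2.imread('pics/t2r.png')
print(observe()['q'])
cv2.imwrite('pics/m3.png',np.hstack([cv2.resize(s[100:400,200:600],(400,300)),cv2.resize(t[80:380,240:640],(400,300))]))"
```

```text
[ 0.1149  0.4295  0.2361  1.972  -0.1425  0.7559  2.0346]
```

View pics/m3.png

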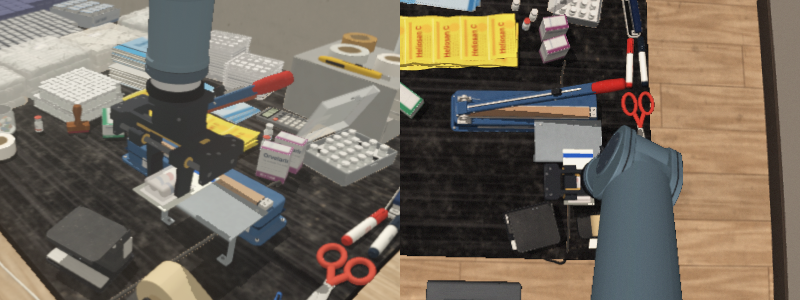

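```bash
python3 -c "
from h import *
import pickle; ci=pickle.load(open('w2.pkl','rb'))
t=np.array([.4766,-.196]);x=np.array([1,.031]);y=np.array([-.031,1])
for cam,u,v,c in[('wrist',320,415.5,ci),('top',418,235.4,None)]:
  d=at(cam,u,v,.152,c)[:2]-t; print(cam,d@x,d@y)"
```

```text
wrist 0.06608597607569126 -0.001297199216050887
top 0.06515766142928835 -0.0019058484466431976
```

Request:
servo_tool --motion "-0.02 0 0.03 0 0 0 0.2;-0.03 0 0.03 0 0 0 0.2;-0.04 0 0.02 0 0 0 0.2;-0.04 0 0.012 0 0 0 0.2;-0.04 0 0 0 0 0 0.2;-0.03 0 0 0 0 0 0.2;-0.02 0 0 0 0 0 0.2;-0.011 0 0 0 0 0 0.2;0 0 0 0 0 0 0.2;0 0 0 0 0 0 0.2;0 0 0 0 0 0 0.2"

```text
time: 8.6
eef_pos: [0.5915, -0.1933, 0.1105]
tool_rot: [[-1.0, -0.028, -0.001], [-0.028, 1.0, 0.0], [0.001, 0.0, -1.0]]
contact_force: [-0.0, 0.5, -0.5]
gripper_width: 0.0398
gripper_force: 12.0
```

```bash
python3 -c "
from h import *
f=np.load('fit.npz');th=float(f['ts']);c,s=np.cos(th),np.sin(th);M=np.array([[c,-s],[s,c]])
plan([*(M@[-.0857,-.075]+f['os']),.075],th,4)
a=grab_frame('top')[150:285,265:475,::-1];w=grab_frame('wrist')[:,:,::-1]
cv2.imwrite('pics/m4.png',np.vstack([cv2.resize(a,(420,270),interpolation=cv2.INTER_CUBIC),cv2.resize(w,(420,315))]))"
```

```text
t 8.6 pos [ 0.5915 -0.1933  0.1105] F [-0.0152  0.4626 -0.5235] w 0.039815741233913245
total shift [-0.0012  0.0013  0.071 ] turn [ 0.     -0.0004 -0.0003] per row [-0.0003  0.0003  0.0178] [ 0.     -0.0001 -0.0001]
```

View pics/m4.png

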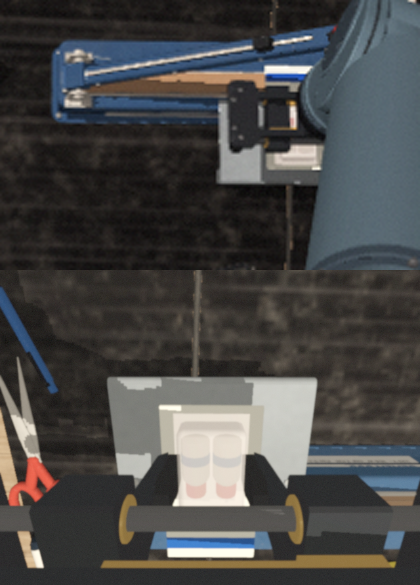

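The pack is over the tray and centred on it, with the band under the raised arm. In the wrist view the tray's near edge runs from about (163,163) to (483,163) in full-size pixels. Next I'll lower it gently.

Request:
servo_tool --motion "-0.001 0.001 0.02 0 0 0 0.2;0 0 0.02 0 0 0 0.2;0 0 0.01 0 0 0 0.2;0 0 0.008 0 0 0 0.2;0 0 0.005 0 0 0 0.2;0 0 0.004 0 0 0 0.2;0 0 0 0 0 0 0.2;0 0 0 0 0 0 0.2;0 0 0 0 0 0 0.2"

```text
time: 9.6
eef_pos: [0.593, -0.1926, 0.0773]
tool_rot: [[-1.0, -0.029, 0.001], [-0.029, 1.0, -0.0], [-0.001, -0.0, -1.0]]
contact_force: [-0.1, 0.1, -0.2]
gripper_width: 0.0399
gripper_force: 12.0
```

```bash
python3 -c "
from h import *
f=np.load('fit.npz');th=float(f['ts']);c,s=np.cos(th),np.sin(th);M=np.array([[c,-s],[s,c]])
plan([*(M@[-.0857,-.075]+f['os']),.075],th,4)
w=grab_frame('wrist')[:,:,::-1]
cv2.imwrite('pics/w5.png',w)
import pickle; pickle.dump(camera_info('wrist'),open('w5.pkl','wb'))"
```

```text
t 9.6 pos [ 0.593  -0.1926  0.0773] F [-0.1357  0.1045 -0.1546] w 0.03991155380261351
total shift [0.0018 0.0001 0.0046] turn [-0.0001  0.0004  0.    ] per row [0.0004 0.     0.0011] [-0.      0.0001  0.    ]
```

View pics/w5.png

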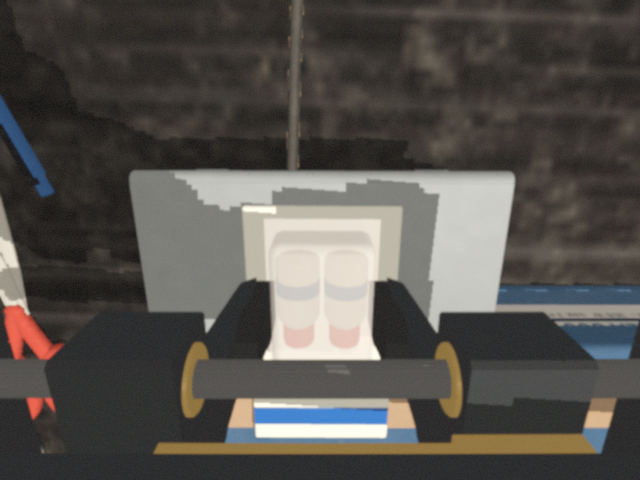

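The band is at v 408–423 over the tan bed, whose back edge is at v≈429. The card's near edge is at v=206 and the tray's near edge at about v=172. I'll check these distances.

```bash
python3 -c "
from h import *
import pickle; ci=pickle.load(open('w5.pkl','rb'))
f=np.load('fit.npz');th=float(f['ts']);c,s=np.cos(th),np.sin(th);M=np.array([[c,-s],[s,c]])
for n,u,v,z in[('trayL',130,172,.0685),('trayR',514,172,.0685),('card',323,206,.072),('band',321,415.5,.0733),('bedback R',405,429,.0685),('bedback L',235,429,.0685)]:
  print(n,M.T@(at('wrist',u,v,z,ci)[:2]-f['os']))"
```

```text
trayL [-0.1385 -0.1539]
trayR [-0.1386  0.0036]
card [-0.125  -0.0747]
band [-0.0192 -0.0755]
bedback R [-0.0059 -0.0322]
bedback L [-0.0058 -0.1199]
```

Request:
servo_tool --motion "-0.003 0 0.002 0 0 0 0.2;0 0 0.0015 0 0 0 0.2;0 0 0.0015 0 0 0 0.2;0 0 0 0 0 0 0.2;0 0 0 0 0 0 0.2;0 0 0 0 0 0 0.2"

```text
time: 10.25
eef_pos: [0.5945, -0.1924, 0.0752]
tool_rot: [[-1.0, -0.029, 0.001], [-0.029, 1.0, 0.0], [-0.001, 0.0, -1.0]]
contact_force: [-1.8, 0.4, 5.0]
gripper_width: 0.0399
gripper_force: 12.0
```

Contact, with 5 N upward. Time to release.

Request:
servo_tool --motion "0 0 0 0 0 0 0.6;0 0 0 0 0 0 0.7;0 0 0 0 0 0 0.8;0 0 0 0 0 0 0.8;0 0 0 0 0 0 0.8;0 0 0 0 0 0 0.8;0 0 0 0 0 0 0.8;0 0 0 0 0 0 0.8"

```text
time: 11.05
eef_pos: [0.5942, -0.1925, 0.0745]
tool_rot: [[-1.0, -0.029, 0.0], [-0.029, 1.0, -0.0], [-0.0, -0.0, -1.0]]
contact_force: [0.2, 0.6, 0.3]
gripper_width: 0.0709
gripper_force: 0.0
```

Request:
servo_tool --motion "0 0 -0.01 0 0 0 0.8;0 0 -0.02 0 0 0 0.8;0 0 -0.03 0 0 0 0.8;0 0 -0.04 0 0 0 0.8;0.02 0 -0.04 0 0 0 0.8;0.04 0 0 0 0 0 0.8;0.06 0 0 0 0 0 0.8;0.06 0 0 0 0 0 0.8;0.06 0 0 0 0 0 0.5;0.04 0 0 0 0 0 0;0.02 0 0 0 0 0 0;0 0 0 0 0 0 0"

```text
time: 12.25
eef_pos: [0.4439, -0.1971, 0.1454]
tool_rot: [[-1.0, -0.028, 0.001], [-0.028, 1.0, -0.0], [-0.001, -0.0, -1.0]]
contact_force: [0.4, 0.8, 0.1]
gripper_width: 0.0408
gripper_force: 0.0
```

```bash
python3 -c "
from h import *
print(observe()['time'],observe()['eef_pos'])
t=grab_frame('top')[:,:,::-1];s=grab_frame('scene')[:,:,::-1]
cv2.imwrite('pics/t6.png',t);cv2.imwrite('pics/s6.png',s)
a=cv2.resize(t[150:250,280:480],(800,400),interpolation=cv2.INTER_CUBIC)
cv2.imwrite('pics/m6.png',np.vstack([a,cv2.resize(s[160:360,300:510],(210,200))[:, :].repeat(1,0) if 0 else cv2.copyMakeBorder(s[160:360,200:600],0,0,0,400,0)]))"
```

```text
12.25 [ 0.4439 -0.1971  0.1454]
```

View pics/m6.png

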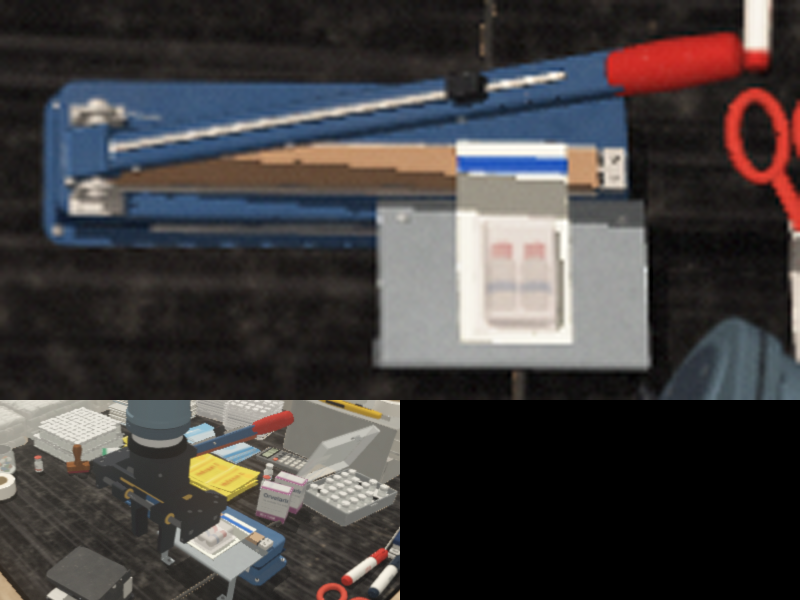

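The pack lies square, with its band centred on the bed at crop (512,165). Now to locate the hinge and the red grip.

```bash
python3 -c "
from h import *
f=np.load('fit.npz');th=float(f['ts']);c,s=np.cos(th),np.sin(th);M=np.array([[c,-s],[s,c]])
P=lambda u,v,z:M.T@(at('top',280+(u+.5)/4-.5,150+(v+.5)/4-.5,z)[:2]-f['os'])
print('hinge',P(92,150,.083),P(95,110,.083),P(95,192,.083)); print('band',P(512,165,.071),'bed end',P(625,188,.0685))
g=P(676,64,.289);print('grip mid',g,'-> hinge y',g[1]+.2723)
print('grip ends',P(607,73,.27),P(744,57,.308))
# scene: project grip top for candidates
for hy in(.12,.13,.14,.15,.16):
  pt=lambda r,q=.61:proj('scene',[*(M@[-.0187,hy-r*np.cos(q)+.0*np.sin(q)]+f['os']),.083+r*np.sin(q)])
  print(hy,'scene grip inner/outer',pt(.3085),pt(.3745))
"
```

```text
hinge [-0.0139  0.1719] [0.01   0.1702] [-0.0387  0.1701]
band [-0.0179 -0.0762] bed end [-0.0306 -0.1443]
grip mid [-0.0219 -0.1054] -> hinge y 0.16688425414916508
grip ends [-0.021  -0.0774] [-0.0238 -0.1317]
0.12 scene grip inner/outer [484.6997 199.7314] [525.9874 187.7879]
0.13 scene grip inner/outer [478.6937 197.5386] [518.9712 185.5271]
0.14 scene grip inner/outer [472.808  195.3893] [512.1093 183.3151]
0.15 scene grip inner/outer [467.0391 193.282 ] [505.3963 181.1504]
0.16 scene grip inner/outer [461.3834 191.2156] [498.8275 179.0314]
```

The scene view also gives a hinge y of about 0.168: its grip spans (452,190) to (493,178). I'll plan the approach above the grip and the arc down.

```bash
cat >> h.py <<'E'
f=np.load('fit.npz');th=float(f['ts']);M=np.array([[np.cos(th),-np.sin(th)],[np.sin(th),np.cos(th)]])
def S(x,y,z): return np.array([*(M@[x,y]+f['os']),z])
def grip(q,hy=.168): return S(-.0195,hy-.3415*np.cos(q)+.013*np.sin(q),.083+.3415*np.sin(q)+.013*np.cos(q))
E
python3 -c "
from h import *
a=grip(.61);a[2]=.35;plan(a,th,1)
q=np.linspace(.61,0.0,13);g=np.array([grip(x) for x in q]);print(g[[0,-1]]);print((np.diff(g,axis=0)@down(th))/.5)"
```

```text
t 12.35 pos [ 0.4458 -0.1968  0.1452] F [ 0.416  -0.2857  0.1049] w 0.03272259503885473
total shift [-0.4259 -0.0592 -0.4087] turn [-0.0003  0.0013  0.0003] per row [-0.4259 -0.0592 -0.4087] [-0.0003  0.0013  0.0003]
[[ 0.6591 -0.2201  0.2893]
 [ 0.6611 -0.2891  0.096 ]]
[[ 0.     -0.0203  0.0282]
 [ 0.     -0.0188  0.0292]
 [-0.     -0.0173  0.0301]
 [-0.     -0.0157  0.031 ]
 [-0.     -0.0141  0.0317]
 [ 0.     -0.0125  0.0324]
 [-0.     -0.0109  0.033 ]
 [ 0.     -0.0092  0.0335]
 [ 0.     -0.0074  0.0339]
 [ 0.     -0.0057  0.0343]
 [-0.     -0.004   0.0345]
 [-0.     -0.0022  0.0347]]
```

Request:
servo_tool --motion "0 0 -0.04 0 0 0 0;0 0 -0.08 0 0 0 0;0 0 -0.09 0 0 0 0;0 0 -0.09 0 0 0 0;0 0 -0.07 0 0 0 0;-0.02 -0.01 -0.039 0 0 0 0;-0.06 -0.01 0 0 0 0 0;-0.08 -0.01 0 0 0 0 0;-0.08 -0.01 0 0 0 0 0;-0.08 -0.01 0 0 0 0 0;-0.06 -0.009 0 0 0 0 0;-0.046 0 0 0 0 0 0"

```text
time: 13.55
eef_pos: [0.6608, -0.2197, 0.3483]
tool_rot: [[-1.0, -0.03, 0.0], [-0.03, 1.0, -0.0], [-0.0, -0.0, -1.0]]
contact_force: [-0.1, 0.0, 0.4]
gripper_width: 0.0006
gripper_force: 0.0
```

Request:
servo_tool --motion "0 0 0 0 0 0 0;0 0 0 0 0 0 0;0 0 0 0 0 0 0;0 0 0 0 0 0 0"

```text
time: 13.95
eef_pos: [0.6574, -0.2204, 0.3496]
tool_rot: [[-1.0, -0.028, 0.0], [-0.028, 1.0, -0.0], [-0.0, -0.0, -1.0]]
contact_force: [0.3, -0.5, 0.4]
gripper_width: 0.0004
gripper_force: 0.0
```

```bash
python3 -c "
from h import *
plan(grip(.61),th,1)
t=grab_frame('top')[:,:,::-1];s=grab_frame('scene')[:,:,::-1]
cv2.imwrite('pics/m7.png',np.hstack([cv2.resize(s[100:300,360:560],(400,400)),cv2.resize(t[130:280,320:470],(400,400))]))"
```

```text
t 13.95 pos [ 0.6574 -0.2204  0.3496] F [ 0.3126 -0.4832  0.3629] w 0.0003861712827799062
total shift [-0.0033  0.0005  0.1206] turn [-0.0001  0.0003 -0.0003] per row [-0.0033  0.0005  0.1206] [-0.0001  0.0003 -0.0003]
```

View pics/m7.png

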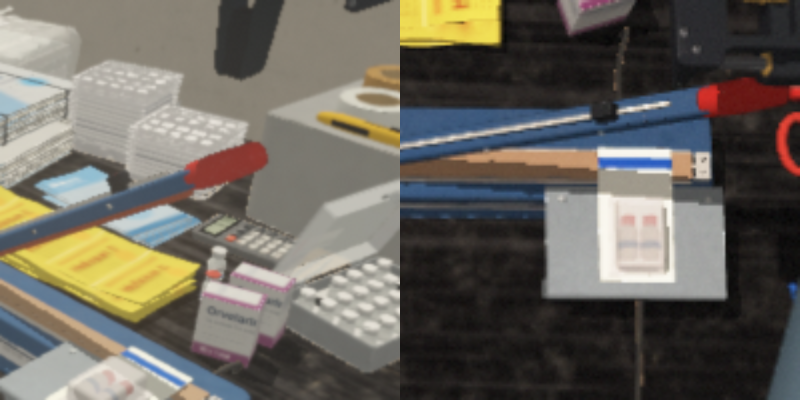

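The fingertips at scene crop (245,70) are above the red grip at (228,163), and the pack is undisturbed. Descending to touch.

Request:
servo_tool --motion "-0.003 0 0.03 0 0 0 0;0 0 0.03 0 0 0 0;0 0 0.02 0 0 0 0;0 0 0.01 0 0 0 0;0 0 0.01 0 0 0 0;0 0 0.01 0 0 0 0;0 0 0.01 0 0 0 0;0 0 0 0 0 0 0;0 0 0 0 0 0 0"

```text
time: 14.95
eef_pos: [0.6602, -0.2205, 0.2901]
tool_rot: [[-1.0, -0.029, 0.002], [-0.029, 1.0, -0.001], [-0.002, -0.001, -1.0]]
contact_force: [0.5, -0.1, 4.9]
gripper_width: 0.0005
gripper_force: 2.0
```

Request:
servo_tool --motion "0 -0.010 0.014 0 0 0 0;0 -0.010 0.014 0 0 0 0;0 -0.0095 0.0146 0 0 0 0;0 -0.0095 0.0146 0 0 0 0;0 -0.0087 0.015 0 0 0 0;0 -0.0087 0.015 0 0 0 0;0 -0.008 0.0155 0 0 0 0;0 -0.008 0.0155 0 0 0 0;0 -0.007 0.016 0 0 0 0;0 -0.007 0.016 0 0 0 0;0 -0.006 0.016 0 0 0 0;0 -0.006 0.016 0 0 0 0"

```text
time: 16.15
eef_pos: [0.6616, -0.2685, 0.1984]
tool_rot: [[-1.0, -0.03, 0.001], [-0.03, 1.0, 0.001], [-0.001, 0.001, -1.0]]
contact_force: [-1.4, 2.0, 6.4]
gripper_width: 0.0002
gripper_force: 3.1
```

```bash
python3 -c "
from h import *
plan(grip(.305),th,1);plan(grip(0),th,1)"
```

```text
t 16.15 pos [ 0.6616 -0.2685  0.1984] F [-1.3699  1.9692  6.4022] w 0.00018208151616922776
total shift [ 0.0023 -0.0018  0.001 ] turn [0.0006 0.0009 0.0005] per row [ 0.0023 -0.0018  0.001 ] [0.0006 0.0009 0.0005]
t 16.15 pos [ 0.6616 -0.2685  0.1984] F [-1.3699  1.9692  6.4022] w 0.00018208151616922776
total shift [ 0.0026 -0.0413  0.2048] turn [0.0006 0.0009 0.0005] per row [ 0.0026 -0.0413  0.2048] [0.0006 0.0009 0.0005]
```

Request:
servo_tool --motion "0 -0.0055 0.0165 0 0 0 0;0 -0.0055 0.0165 0 0 0 0;0 -0.0046 0.0168 0 0 0 0;0 -0.0046 0.0168 0 0 0 0;0 -0.0037 0.017 0 0 0 0;0 -0.0037 0.017 0 0 0 0;0 -0.0028 0.017 0 0 0 0;0 -0.0028 0.017 0 0 0 0;0 -0.002 0.017 0 0 0 0;0 -0.002 0.015 0 0 0 0;0 -0.001 0.012 0 0 0 0;0 -0.001 0.008 0 0 0 0"

```text
time: 17.35
eef_pos: [0.6623, -0.2874, 0.1051]
tool_rot: [[-1.0, -0.03, 0.001], [-0.03, 1.0, 0.002], [-0.001, 0.002, -1.0]]
contact_force: [-0.5, 2.7, 7.9]
gripper_width: 0.0004
gripper_force: 4.0
```

Request:
servo_tool --motion "0 0 0.003 0 0 0 0;0 0 0.003 0 0 0 0;0 0 0 0 0 0 0"

```text
time: 17.65
eef_pos: [0.6623, -0.2875, 0.1024]
tool_rot: [[-1.0, -0.03, 0.001], [-0.03, 1.0, 0.002], [-0.001, 0.002, -1.0]]
contact_force: [-2.1, 2.8, 7.4]
gripper_width: 0.0007
gripper_force: 3.8
```

Request:
servo_tool --motion "0 0 0.003 0 0 0 0;0 0 0.003 0 0 0 0;0 0 0 0 0 0 0;0 0 0 0 0 0 0"

```text
time: 18.05
eef_pos: [0.6623, -0.2877, 0.0996]
tool_rot: [[-1.0, -0.03, 0.001], [-0.03, 1.0, 0.001], [-0.001, 0.001, -1.0]]
contact_force: [-2.1, 2.3, 7.3]
gripper_width: 0.0005
gripper_force: 3.8
```

Request:
servo_tool --motion "0 0 0.002 0 0 0 0;0 0 0 0 0 0 0;0 0 0 0 0 0 0"

```text
time: 18.35
eef_pos: [0.6623, -0.2878, 0.0987]
tool_rot: [[-1.0, -0.03, 0.001], [-0.03, 1.0, 0.001], [-0.001, 0.001, -1.0]]
contact_force: [-1.8, 2.5, 8.7]
gripper_width: 0.0004
gripper_force: 4.1
```

Request:
servo_tool --motion "0 0 0.002 0 0 0 0;0 0 0 0 0 0 0;0 0 0 0 0 0 0"

```text
time: 18.65
eef_pos: [0.6623, -0.2878, 0.0984]
tool_rot: [[-1.0, -0.029, 0.001], [-0.029, 1.0, 0.002], [-0.001, 0.002, -1.0]]
contact_force: [-3.5, 3.0, 12.4]
gripper_width: 0.0007
gripper_force: 6.4
```

Request:
servo_tool --motion "0 0 0.002 0 0 0 0;0 0 0 0 0 0 0;0 0 0 0 0 0 0"

```text
time: 18.95
eef_pos: [0.6624, -0.2878, 0.0983]
tool_rot: [[-1.0, -0.029, 0.001], [-0.029, 1.0, 0.002], [-0.001, 0.002, -1.0]]
contact_force: [-5.9, 4.8, 17.2]
gripper_width: 0.0002
gripper_force: 8.9
```

It has reached a hard stop with 17 N. I'll hold and check the pack.

Request:
servo_tool --motion "0 0 0 0 0 0 0;0 0 0 0 0 0 0;0 0 0 0 0 0 0;0 0 0 0 0 0 0;0 0 0 0 0 0 0;0 0 0 0 0 0 0;0 0 0 0 0 0 0;0 0 0 0 0 0 0"

```text
time: 19.75
eef_pos: [0.6624, -0.2878, 0.0983]
tool_rot: [[-1.0, -0.029, 0.001], [-0.029, 1.0, 0.002], [-0.001, 0.002, -1.0]]
contact_force: [-4.8, 4.3, 17.6]
gripper_width: -0.0
gripper_force: 8.9
```

```bash
python3 -c "
from h import *
t=grab_frame('top')[:,:,::-1];s=grab_frame('scene')[:,:,::-1]
cv2.imwrite('pics/m8.png',np.hstack([cv2.resize(s[180:380,320:520],(400,400)),cv2.resize(t[130:280,320:470],(400,400))]))"
```

```text
(no output)
```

View pics/m8.png

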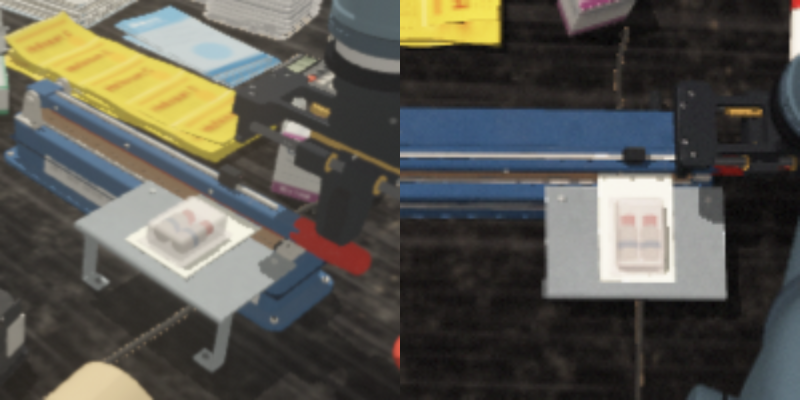

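The arm is shut across the flange with the fingers on the red grip. The card still spans (600–675, 175–282) in the top crop, square and not shifted. Handing in.

```bash
python3 -c "
from h import *
print(finish_job())"
```

```text
the job is handed in; nothing more can be done
None
```

I handed the job in with the pack flat and square on the tray, its band in the shut jaw, and the closed fingers still pressing the red grip with about 17.6 N; the hand-in gave no verdict.

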